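Hang the drying canister inside the analyser

ROBOT

A 6-joint arm with a two-finger parallel gripper is mounted at the origin on the work surface. World frame = base frame: x ahead of the robot, y to its left, z up, the work surface at z = 0. Lengths are in mm, angles in rad, forces in N, time in s.
With the tool pointing down it reaches from about 300 to 750 mm from the base axis. Payload 8.5 kg.
Tool frame: the origin (TCP) lies on the mounting face of the last link; the fingertips stand 173 mm ahead of it and the grasp point (between the pads) lies 155 mm ahead of it (robot.tcp_to_grasp is the distance from the TCP to the grasp point, in mm); z points along the fingers, y is the line along which they close (so a half turn about z gives the same grasp; the last joint's range is limited). The gripper opens to 85 mm and grips with 20 to 120 N. Pads are 22 mm wide; open, the fingers measure 114 mm over their backs; the gripper's body (76 mm by 85 mm) begins 54 mm behind the grasp point. The pads swing forward as they close: fully open they stand 13 mm farther back than shut.
Start: joints at [1.094, 0.381, 1.297, -0, 1.464, -0.215], TCP at [142.343, 531.244, 404.722] pointing down, gripper open.
Joint ranges: [-3.11, 3.11], [-0.89, 2.33], [0.22, 2.48], [-1.42, 4.56], [0.17, 2.85], [-2.88, 2.88]. Speed limits (rad/s): [2.39, 2.39, 3.14, 3.14, 3.14, 3.14].

INTERFACE

Orientations are given as [roll, pitch, yaw] about the fixed x, y, z axes, in that order (R = Rz(yaw) Ry(pitch) Rx(roll)).
In Python, from plant import robot gives the robot as it stands. The module is installed in compiled form; this text tells all that it offers.
- The arm moves only by the shell command python3 -m inch 'ROWS' [FORCE]. ROWS is JSON, a list that holds one entry, the list of rows, each a list of 5 numbers: the opening, from 0 (shut) to 1 (fully open), then the shift along the tool's x, y, z in m, then the turn about the tool's z in rad. In form: [[[hand, dx, dy, dz, spin], ...]]. A call has 1 to 12 rows; each row shifts and turns the commanded pose from where the row before left it, along the tool's axes as they then stand; what a row does not reach is not made up. A row lasts 1/8 s, in which the tool goes at most 62.5 mm and 10.7 degrees, less where a joint would pass 70% of its speed; a pose out of reach is approached as far as the arm can. A call is refused whole if a number of a shift passes 0.0625 or a number of a turn 0.188, either way. A call with a gripper value outside its range is refused whole. The fingers move at their own pace and stop on an object; FORCE is the grip in N (left out, the last holds). Time passes only in rows, so rows that do not move let the fingers close. It gives the time, the measured TCP pose, the force, the opening and the grip force at its end, in the units of the state.
- robot.get_state(): the state, without advancing time (a new reading comes with each control period).
- robot.camera(name): name is "scene" or "top" or "wrist"; returns a dict with "image" (384x512x3 uint8, red, green, blue), "range_z" (384x512 float32, mm along the optical axis (not along the pixel's ray), 0 where there is no reading), "fx", "fy", "cx", "cy" (pixels), "distortion" ([k1, k2, p1, p2, k3] as OpenCV has them; the pictures are not rectified), "T" (4x4, takes a point from camera to world coordinates). Camera axes: x right, y down, z forward; pixel columns grow to the right and rows downward; lengths in mm; the calibration is good to about 2 mm. A picture is of the moment at which its call begins.
- robot.close_job(): hands the job in; it is judged then, once.
The state is a dict: "clock": time; "joint_pos": joint angles; "joint_velocities": joint speeds; "effort": joint torques, N m; "ee_pos": TCP position; "tool_rot": TCP orientation; "ft_force": force on the tool from outside, world axes, zero at the start; "wrist_torque": the same for the moment, N m; "width": finger opening in mm; "grasp_force": force on a finger pad.
Only numpy, scipy, OpenCV 4.12 (cv2) and the standard library are available. Lean on these libraries where they do the work, as an engineer would, in place of code of your own. Each camera call takes 0.05 s, during which the arm holds its last target. There are 200 camera calls.

TASK

Take the drying canister by its black grip, pass it down through the narrow service port in the analyser's roof without touching the port's rim, and hang its crook on the bar inside. Slide it along the bar under a light load (never over 20 N), feeling for the groove, until the crook drops into it; let go so that it hangs there upright and still. Keep the gripper off the analyser and leave the other things on the bench where they are.

Things in the scene. Friction and masses are not known exactly. Their poses are not given: they have to be found in the camera images.
- canister_grip (a point): Centre of the black grip of the loose drying canister (0.13 to 0.22 kg) that stands upright on the bench. Grip block 24 (x) x 14 (y) x 44 (z) mm; pinch it across y. z runs up along the stem. Below the grip: round steel neck 8 mm thick, steel crook, then the white canister, 36 mm in diameter, 40 mm high, from 156 to 116 mm below this point, centred under it.
- crook_apex (a point): Inner apex of the canister's crook, 64 mm straight below the grip's centre, same axes. The crook is an upside-down steel V, 8 mm thick in y, flanks falling 30 degrees to +x and -x; its outer top is 7 mm higher. On the -x side its leg (x -18 to -13 mm) runs on down to the canister; on the +x side it ends in a short free lip.
- lip_end (a point): Lower end of the crook's free lip (x 13 to 18 mm from the stem's axis, 85 mm below the grip's centre); canister axes. The crook is open under it towards +x: the bar enters through the 31 mm gap between this end and the canister's top, to lie between leg and lip, which are 26 mm apart.
- canister: The same loose canister; origin under its centre, 156 mm below the grip's centre, same axes.
- port_frame: White roof plate of the analyser's service bay, 6 mm thick, with the service port through it, an opening 92 mm (x) by 58 mm (y). Origin: centre of the opening on the roof's top face, 140 mm above the bench; axes parallel to the hook's.
- hook: Steel hook bar in the bay, rigid, level, along this y. Origin: on its axis, mid-bay, 106 mm above the bench, 15.5 mm to +x of the port's centre; the port spans x -61.5 to 30.5, y -29 to 29 mm here. Hang the canister with its x along this x; it passes the bar on the -x side. Bay inside: x -75 to 44, y -60 to 60 mm, floor 100 mm below.
- bar_crest (a point): Top of the bar mid-bay, 9 mm above its axis. Bar 18 mm thick out to 28 mm either side, but for one groove 12 mm wide (y), 6 mm thick. The groove's middle lies anywhere from y -13 to +13 mm, not measured: feel for it (or look through the port). Grip centre above the bar's axis: 74.4 mm with the crook on the full bar, 67.5 mm when dropped home in the groove.
- analyser: White bench-top analyser (fixed) with port and hook; origin on the bench straight below the hook's origin, same axes. Screen tower at x -95 to 105, y -300 to -130 mm, 250 mm high; between bay and tower the case is 138 mm high. The bay's +x wall has an open window, 50 to 134 mm above the bench, through which the bar shows.
- reagent_bottle: Bystander: amber bottle 56 mm in diameter, 120 mm high; origin under its centre.
- beaker: Bystander: open glass 60 mm in diameter, 70 mm high; origin under its centre.
- sample_jar: Bystander: small white jar 44 mm in diameter, 50 mm high; origin under its centre.

How it is judged (in metres and radians):
On the way, in this order (a step that is already met when the one before it is completed fails the run):
1. the canister is passed down through the port into the bay (z of canister_grip in the frame of port_frame below 0.105 m and x of canister_grip in the frame of port_frame between -0.046 and 0.046 m and y of canister_grip in the frame of port_frame between -0.03 and 0.03 m), for 0.1 s.
2. its crook has dropped into the bar's groove (z of canister_grip in the frame of hook between 0.062 and 0.071 m and x of canister_grip in the frame of hook between -0.014 and 0.014 m and y of canister_grip in the frame of hook between -0.02 and 0.02 m and angle between canister_grip's own z axis and vertical below 0.15 rad), for 0.2 s.
At the end, for the whole second after the job is handed in: The canister hangs by its crook in the groove of the hook bar: grip centre 62 to 71 mm above the bar's axis, within 14 mm of it in x and 20 mm of the bay's middle in y, tilted less than 0.15 rad, at rest (under 0.03 m/s), carried by the bar and let go (all of step 2 and linear speed of canister below 0.03 m/s and contact force between canister and hook above 0.5 N); the robot touches nothing.
It fails at once if the canister touches the rim of the service port or the roof (more than 0.5 N) (contact force between canister and port_frame above 0.5 N).
It fails at once if the robot touches the analyser's case, roof or hook (more than 1 N) (contact force between any of the arm, the fingers and analyser above 1 N).
It fails at once if the canister is forced against the hook bar with more than 20 N (contact force between canister and hook above 20 N).
It fails at once if a bystander is shifted by more than 20 mm (distance of any of reagent_bottle, beaker, sample_jar from where it was at the start of the episode above 0.02 m).
It also fails if it takes over 72 s, if anything falls off the work surface, if the arm or the gripper's body presses on something with over 40 N, if the wrist force passes 120 N, or if a joint passes its speed limit or range.

## Working session

There is one attempt and no reset: what is moved stays moved. The work goes in short steps, Python scripts to look and compute and a shell command to move; the robot and the scene stay as the last step left them, time stands still between calls to the robot, and variables do not carry over. Pictures are saved under pics/ and viewed, at most 10 in all, crops included, and the job is handed in when it is done.

```bash
mkdir -p pics
cat > h.py <<'E'
import numpy as np, cv2
from plant import robot
def cam(n):
    c=robot.camera(n); c['K']=np.array([[c['fx'],0,c['cx']],[0,c['fy'],c['cy']],[0,0,1.]]); c['D']=np.array(c['distortion'],float); c['T']=np.array(c['T']); return c
def save(c,f,crop=None,s=1):
    im=c['image'][:,:,::-1]
    if crop: u0,v0,u1,v1=crop; im=im[v0:v1,u0:u1]
    cv2.imwrite(f,cv2.resize(im,None,fx=s,fy=s,interpolation=cv2.INTER_NEAREST))
def ray(c,uv):
    uv=np.array(uv,float).reshape(-1,1,2); p=cv2.undistortPoints(uv,c['K'],c['D']).reshape(-1,2)
    d=np.c_[p,np.ones(len(p))]@c['T'][:3,:3].T; return c['T'][:3,3],d
def onz(c,uv,z):
    o,d=ray(c,uv); return o+d*((z-o[2])/d[:,2])[:,None]
def cloud(c):
    v,u=np.mgrid[0:384,0:512]; uv=np.c_[u.ravel(),v.ravel()].astype(float)
    o,d=ray(c,uv); return (o+d*c['range_z'].reshape(-1,1)).reshape(384,512,3)
E
python3 - <<'E'
from h import *
print(robot.get_state())
a=cam('scene');b=cam('top')
save(a,'pics/s0.png',s=1.5);save(b,'pics/t0.png',s=1.5)
print(a['T'].round(2),b['T'].round(2),a['fx'],b['fx'],(a['range_z']>0).mean(),(b['range_z']>0).mean())
E
```

```text
{'clock': 0.0, 'joint_pos': array([ 1.09370517e+00,  3.81177962e-01,  1.29829782e+00, -4.09626337e-06,
        1.46361042e+00, -2.15287248e-01]), 'joint_velocities': array([ 1.00851784e-03, -1.52894157e-03,  1.55877650e-03, -3.04103383e-05,
       -8.38541546e-04, -8.01498659e-04]), 'effort': array([ 1.13163584e-03, -4.48454225e+01, -2.31283021e+01, -1.36572839e-04,
        4.67792837e-03, -5.14537106e-06]), 'ee_pos': array([142.32078113, 531.20568206, 404.1087793 ]), 'tool_rot': array([-3.14013271e+00, -3.15085732e-04,  2.87978896e+00]), 'ft_force': array([-0.3314745 , -0.10411435,  0.56557722]), 'wrist_torque': array([ 0.03393996, -0.00209258,  0.0041481 ]), 'grasp_force': 0.0, 'width': 85.26439727854165}
[[-5.70000e-01  6.40000e-01 -5.10000e-01  1.15016e+03]
 [ 8.20000e-01  4.60000e-01 -3.40000e-01  4.47600e+02]
 [ 2.00000e-02 -6.10000e-01 -7.90000e-01  9.44000e+02]
 [ 0.00000e+00  0.00000e+00  0.00000e+00  1.00000e+00]] [[-7.0000e-02 -9.8000e-01  2.0000e-01  4.4939e+02]
 [-1.0000e+00  7.0000e-02 -1.0000e-02  7.3110e+01]
 [-0.0000e+00 -2.0000e-01 -9.8000e-01  9.0523e+02]
 [ 0.0000e+00  0.0000e+00  0.0000e+00  1.0000e+00]] 489.01998221495245 360.0597404571908 0.9959259033203125 0.995941162109375
```

View pics/s0.png

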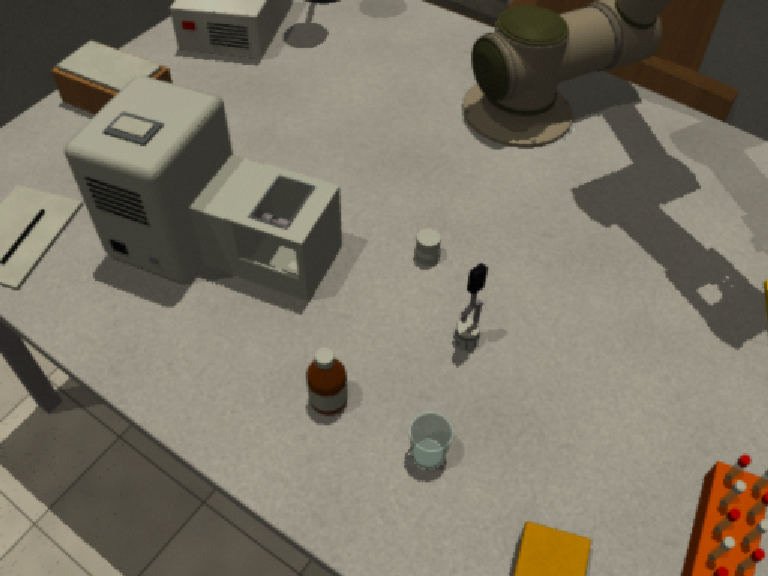

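View pics/t0.png

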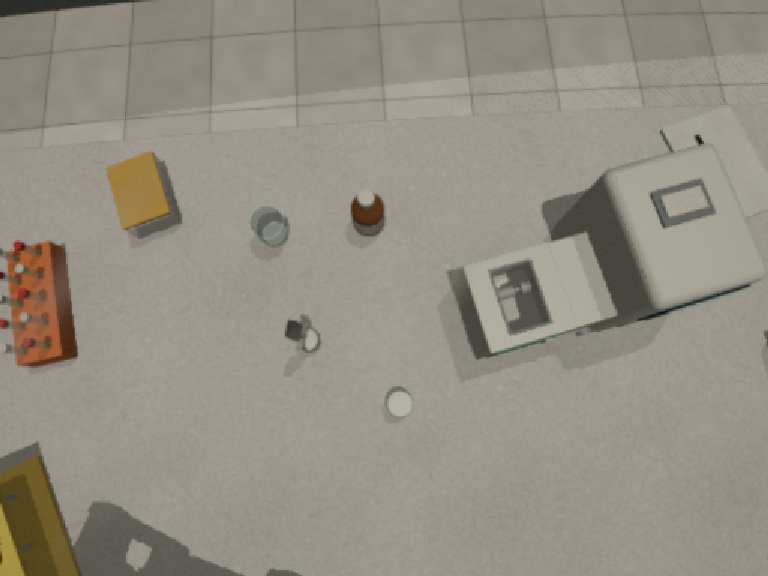

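Scene: analyser with port around (285,200), canister grip (478,278), jar (428,245), bottle (327,380), beaker (430,440). Top: port (519,297), canister (297,330), window faces image top (+x world).

Run:
```python
from h import *
b=cam('top');a=cam('scene')
P=cloud(b); z=P[...,2]
m=((z>133)&(z<146)).astype(np.uint8); m[:, :290]=0
# roof incl. hole -> hole via contours
cs,h=cv2.findContours(m,cv2.RETR_CCOMP,cv2.CHAIN_APPROX_NONE)
for c,hh in zip(cs,h[0]):
    if cv2.contourArea(c)>200:
        q=onz(b,c.reshape(-1,2),140)[:,:2].astype(np.float32)
        r=cv2.minAreaRect(q); print('hole' if hh[3]>=0 else 'outer',r, cv2.boundingRect(c))
for n,c in (('top',b),('scene',a)):
    Q=cloud(c); dk=(c['image'].max(2)<60)&(Q[...,2]>120)&(Q[...,2]<195)&(Q[...,0]>400)&(Q[...,0]<560)&(Q[...,1]>80)&(Q[...,1]<260)
    v,u=np.nonzero(dk); p=Q[dk]; print(n,len(p),p.min(0),p.max(0),np.median(p,0),u.min(),u.max(),v.min(),v.max())
    t=p[p[:,2]>p[:,2].max()-8]; print(' top',len(t),t.mean(0), cv2.minAreaRect(t[:,:2].astype(np.float32)))
for n,c in (('top',b),('scene',a)):
    Q=cloud(c); w=(Q[...,2]>36)&(Q[...,2]<46)&(abs(Q[...,0]-440)<80)&(Q[...,1]>80)&(Q[...,1]<260)
    print(n,'canister top',w.sum(),Q[w].mean(0) if w.any() else 0)
    cv2.imwrite
# composite: top port, top canister, scene canister, scene port
T=[b['image'][165:235,305:405],b['image'][195:255,170:256],a['image'][165:245,280:360],a['image'][105:200,150:240]]
o=np.vstack([np.hstack([cv2.resize(t,(400,300),interpolation=cv2.INTER_CUBIC) for t in T[i:i+2]]) for i in (0,2)])
cv2.imwrite('pics/c1.png',o[:,:,::-1])
```

```text
outer ((602.907958984375, -151.48440551757812), (195.95687866210938, 207.4647674560547), 13.283638000488281) (308, 132, 111, 103)
hole ((579.28857421875, -120.543212890625), (95.6560287475586, 60.70365524291992), 12.305883407592773) (326, 173, 40, 49)
top 15 [548.89884726 198.35901746 175.56228754] [559.06626515 207.02642971 180.92593747] [554.6876079  204.59537472 178.31642902] 192 196 214 219
 top 15 [554.55212914 204.03807308 178.03313041] ((554.6697998046875, 204.52435302734375), (7.1351141929626465, 10.060737609863281), 34.009796142578125)
scene 113 [540.8105763  194.86032517 120.46806631] [559.95517459 213.29345596 179.90506246] [551.61528867 209.04273073 170.31819075] 312 324 176 197
 top 55 [550.72767344 205.13883335 177.07680779] ((550.3055419921875, 205.3872833251953), (15.688972473144531, 19.127004623413086), 89.22138977050781)
top canister top 0 0
scene canister top 5 [443.57041138  80.72270071  42.93810817]
```

View pics/c1.png

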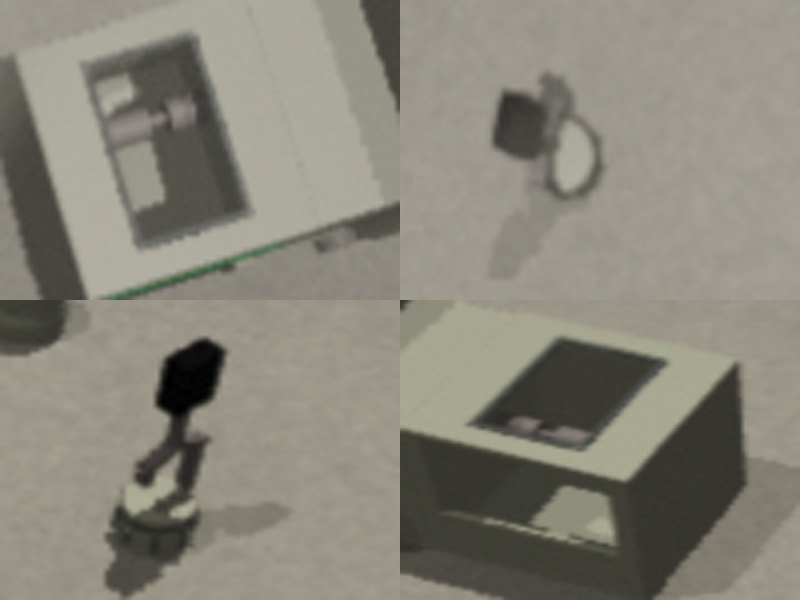

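```bash
cat >> h.py <<'E'
def proj(c,P):
    W=np.linalg.inv(c['T']); return cv2.projectPoints(np.array(P,float).reshape(-1,3),cv2.Rodrigues(W[:3,:3])[0],W[:3,3],c['K'],c['D'])[0].reshape(-1,2)
PORT=np.array([579.3,-120.5]);
E
python3 - <<'E'
from h import *
b=cam('top');a=cam('scene')
for n,c in (('top',b),('scene',a)):
    Q=cloud(c); dk=(c['image'].max(2)<75)&(Q[...,2]>115)&(Q[...,2]<195)&(Q[...,0]>400)&(Q[...,0]<620)&(Q[...,1]>80)&(Q[...,1]<300)
    v,u=np.nonzero(dk); p=Q[dk]; print(n,len(p),p.min(0),p.max(0),np.median(p,0))
    t=p[p[:,2]>p[:,2].max()-8]; print(' top',len(t),t.mean(0), cv2.minAreaRect(t[:,:2].astype(np.float32)))
    w=(Q[...,2]>34)&(Q[...,2]<46)&(c['image'].min(2)>100)&(abs(Q[...,0]-540)<60)&(abs(Q[...,1]-200)<60)
    v,u=np.nonzero(w);print(' white top',w.sum(),Q[w].mean(0) if w.any() else 0,u.mean() if len(u) else 0,v.mean() if len(u) else 0)
# groove in top crop px
print('groove', onz(b,[[305+157/4,165+118/4.286],[305+112/4,165+128/4.286],[305+195/4,165+108/4.286]],110))
E
```

```text
top 93 [537.43996004 194.7321326  144.64326727] [559.18505779 209.36952523 180.40292885] [548.7067815  200.694417   177.52655526]
 top 68 [549.02419178 202.64050621 177.94999308] ((549.0748291015625, 203.24456787109375), (12.863960266113281, 20.770296096801758), 74.42771911621094)
 white top 104 [548.91279699 196.87825113  40.14648626] 206.81730769230768 225.84615384615384
scene 204 [539.37568924 194.66523299 115.2874805 ] [565.70203061 213.31555509 180.79517591] [556.62902127 206.17347094 163.92032401]
 top 71 [553.08182653 204.81522983 177.20804162] ((552.3783569335938, 204.79830932617188), (14.762393951416016, 24.656808853149414), 69.52098846435547)
 white top 82 [551.24372616 201.51971691  40.03957852] 310.6829268292683 217.3048780487805
groove [[ 594.96945264 -125.71247719  110.        ]
 [ 591.37751069  -99.62488404  110.        ]
 [ 598.84758071 -147.95735362  110.        ]]
```

Run:
```python
from h import *
b=cam('top');a=cam('scene')
th=np.radians(-17); e=np.array([np.cos(th),np.sin(th),0]); g=np.array([550.5,203,0])
pts=[g+e*s+[0,0,z] for s,z in ((0,178),(0,98),(15.5,85),(15.5,71),(15.5,40),(-15.5,85),(-15.5,71),(-15.5,40),(0,40))]
pa=proj(a,pts);pb=proj(b,pts)
print(((pa-[280,165])*[5,3.75]+[0,300]).round()); print(((pb-[170,195])*[400/86,5]+[400,0]).round())
w=cam('wrist'); print(w['T'].round(2),w['fx'],w['cx'],w['cy'])
st=robot.get_state();print(proj(w,pts).round())
t=cv2.resize(a['image'][190:230,295:335],(600,600),interpolation=cv2.INTER_CUBIC); cv2.imwrite('pics/c2.png',t[:,:,::-1])
```

```text
[[193. 351.]
 [171. 439.]
 [142. 465.]
 [139. 479.]
 [132. 509.]
 [194. 439.]
 [190. 453.]
 [182. 484.]
 [157. 496.]]
[[511. 116.]
 [541. 138.]
 [553. 109.]
 [558. 112.]
 [567. 121.]
 [537. 174.]
 [542. 177.]
 [552. 183.]
 [559. 152.]]
[[ 2.6000e-01  9.2000e-01  3.0000e-01  6.3240e+01]
 [ 9.7000e-01 -2.5000e-01 -8.0000e-02  5.5089e+02]
 [ 0.0000e+00  3.1000e-01 -9.5000e-01  3.7506e+02]
 [ 0.0000e+00  0.0000e+00  0.0000e+00  1.0000e+00]] 329.6329948725714 253.27116861219528 196.3691928712921
[[ 82. 579.]
 [106. 510.]
 [110. 506.]
 [114. 495.]
 [121. 474.]
 [107. 493.]
 [111. 483.]
 [118. 462.]
 [120. 468.]]
```

View pics/c2.png

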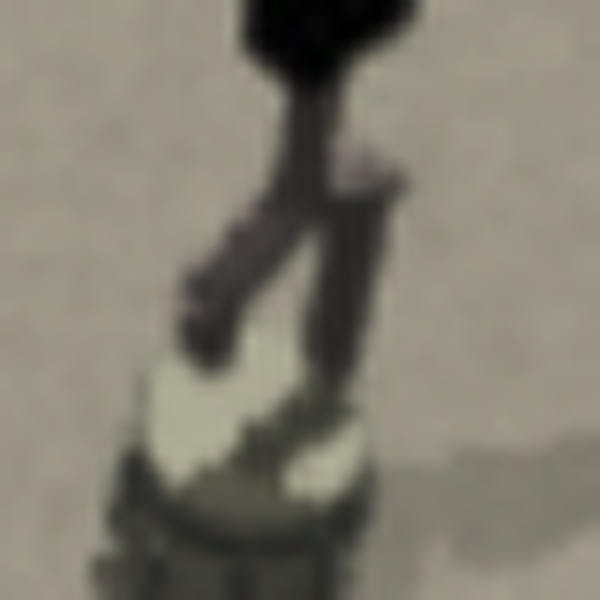

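Close-up: lip is left, ending free at (210,360), and the leg on the right runs into the canister, so the canister's yaw is about -17° and the analyser's +12.5°. Next I go above the canister and look with the wrist camera.

```bash
python3 -m inch '[[[1,-0.0479,-0.0211,0,0],[1,-0.0479,-0.0211,0,0],[1,-0.0479,-0.0211,0,0],[1,-0.0479,-0.0211,0,0],[1,-0.0479,-0.0211,0,0],[1,-0.0479,-0.0211,0,0],[1,-0.0479,-0.0211,0,0],[1,-0.0479,-0.0211,0,0],[1,-0.0479,-0.0211,0,0],[1,-0.0479,-0.0211,0,0],[1,0,0,0,0],[1,0,0,0,0]]]' 30
cat >> h.py <<'E'
def dist_tool(world_d):
    "world shift (mm) -> tool dx,dy,dz in m"
    from scipy.spatial.transform import Rotation as R
    return (R.from_euler('xyz',robot.get_state()['tool_rot']).as_matrix().T@np.array(world_d,float)/1000).round(4)
E
python3 - <<'E'
from h import *
w=cam('wrist'); Q=cloud(w)
print(robot.get_state()['ee_pos'],robot.get_state()['tool_rot'])
dk=(w['image'].max(2)<75)&(Q[...,2]>115)&(Q[...,2]<190)&(abs(Q[...,0]-550)<40)&(abs(Q[...,1]-203)<40)
p=Q[dk];t=p[p[:,2]>170]; print(len(p),len(t)); r=cv2.minAreaRect(t[:,:2].astype(np.float32)); print(r,t[:,2].mean())
b=cam('top')
save(w,'pics/w1.png',s=1)
E
```

```text
clock: 1.95
ee_pos: [550.2, 203.6, 404.6]
tool_rot: [-3.142, -0.001, 2.88]
ft_force: [-0.3, 0.3, -0.5]
width: 85.6
grasp_force: 0.0
[549.79344933 204.02648264 404.79005786] [ 3.14152391e+00 -3.46973949e-04  2.88052802e+00]
1085 817
((548.6487426757812, 202.85702514648438), (13.751364707946777, 24.62153434753418), 75.0984878540039) 178.49948906606156
```

View pics/w1.png

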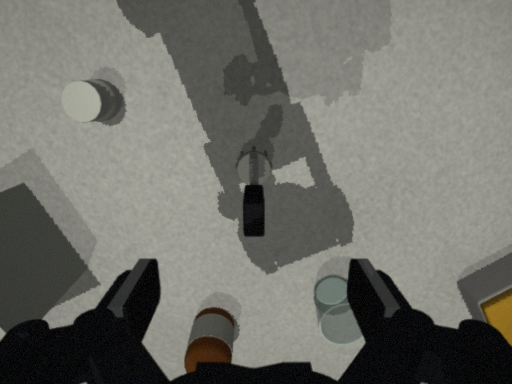

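Grip at (254,210), its long side along tool x: already aligned, about 1 mm off. Descending and pinching.

```bash
python3 -m inch '[[[1,0.001,-0.001,0.03,0],[1,0,0,0.03,0],[1,0,0,0.0225,0],[1,0,0,0.01,0],[1,0,0,0,0],[0,0,0,0,0],[0,0,0,0,0],[0,0,0,0,0],[0,0,0,0,0],[0,0,0,0,0],[0,0,0,0,0],[0,0,0,0,0]]]' 40
python3 -m inch '[[[0,0,0,-0.02,0],[0,0,0,-0.04,0],[0,0,0,-0.05,0],[0,0,0,-0.05,0],[0,0,0,-0.03,0],[0,0,0,0,0],[0,0,0,0,0]]]'
python3 - <<'E'
from h import *
th=np.radians(12.6); ex=np.array([np.cos(th),np.sin(th)]);ey=np.array([-ex[1],ex[0]])
for p in ([594.97,-125.7],[591.4,-99.6]): d=np.array(p)-PORT; print('port frame',d@ex,d@ey)
tgt=PORT+ex*-19.5
s=robot.get_state(); print(tgt, dist_tool([*(tgt-s['ee_pos'][:2]),0]), s['ee_pos'],s['tool_rot'],s['ft_force'])
E
```

```text
clock: 3.55
ee_pos: [549.2, 202.8, 312.4]
tool_rot: [3.141, 0.0, 2.88]
ft_force: [0.9, 0.0, 3.1]
width: 13.7
grasp_force: 40.4
clock: 4.42
ee_pos: [549.4, 202.7, 500.4]
tool_rot: [-3.14, -0.003, 2.88]
ft_force: [-0.0, -0.1, -2.5]
width: 13.2
grasp_force: 39.9
port frame 14.15827080431822 -8.493071754765326
port frame 16.367786564646607 17.757127103621656
[ 560.26962314 -124.75379321] [-9.530e-02 -3.135e-01  1.000e-04] [549.35784765 202.73881423 500.36439205] [-3.14023207e+00 -2.90200760e-03  2.87972707e+00] [-0.04372253 -0.10501738 -2.52963361]
```

```bash
python3 -m inch '[[[0,-0.0095,-0.0314,0,0],[0,-0.0159,-0.0523,0,0],[0,-0.0159,-0.0523,0,0],[0,-0.0159,-0.0523,0,0],[0,-0.0159,-0.0523,0,0],[0,-0.0159,-0.0523,0,0],[0,-0.0063,-0.0207,0,0],[0,0,0,0,-0.12],[0,0,0,0,-0.12],[0,0,0,0,-0.12],[0,0,0,0,-0.122],[0,0,0,0,0]]]'
cat > m.py <<'E'
from h import *
w=cam('wrist'); Q=cloud(w); s=robot.get_state(); print(s['ee_pos'],s['tool_rot'],s['ft_force'])
# port seen from wrist: roof-level mask, hole contour
z=Q[...,2]; m=((z>132)&(z<148)).astype(np.uint8)
cs,h=cv2.findContours(m,cv2.RETR_CCOMP,cv2.CHAIN_APPROX_NONE)
for c,hh in zip(cs,h[0]):
    if cv2.contourArea(c)>600: 
        q=onz(w,c.reshape(-1,2),140)[:,:2].astype(np.float32); print('hole' if hh[3]>=0 else 'out',cv2.minAreaRect(q),cv2.boundingRect(c))
E
python3 m.py
python3 - <<'E'
from h import *
w=cam('wrist');save(w,'pics/w2.png',s=1.5)
E
```

```text
clock: 5.92
ee_pos: [560.3, -124.3, 501.2]
tool_rot: [3.14, -0.002, -2.922]
ft_force: [0.5, 0.0, -0.6]
width: 13.9
grasp_force: 39.9
[ 560.24796045 -124.39646131  501.35324716] [ 3.14044201e+00 -1.32711234e-03 -2.92322260e+00] [-0.0918273  -0.39505392 -1.5677121 ]
out ((592.2169799804688, -157.382080078125), (200.87057495117188, 219.9873809814453), 18.33379554748535) (93, 108, 226, 177)
```

View pics/w2.png

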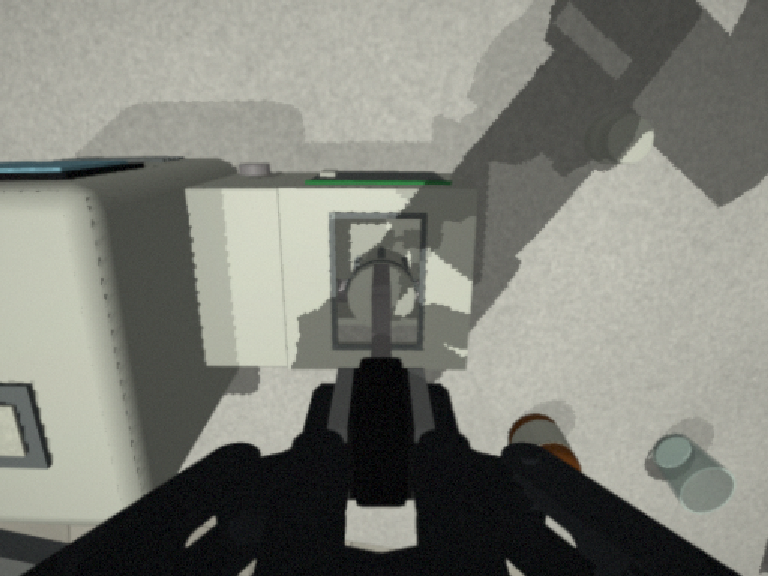

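Wrist view: dark port frame from (330,212) to (425,350), bar's two ends inside, canister in front at (380,290). A zoomed crop gives the corners.

Run:
```python
from h import *
w=cam('wrist');save(w,'pics/w3.png',crop=(210,130,295,245),s=5)
Q=cloud(w); s=robot.get_state()
m=(Q[...,2]>222)&(Q[...,2]<238)&(abs(Q[...,0]-560)<40)&(abs(Q[...,1]+124)<40)
p=Q[m];print(len(p),cv2.minEnclosingCircle(p[:,:2].astype(np.float32)),s['ee_pos'])
```

```text
1170 ((558.6099853515625, -124.81953430175781), 18.200925827026367) [ 560.18728472 -124.55790168  501.74730358]
```

View pics/w3.png

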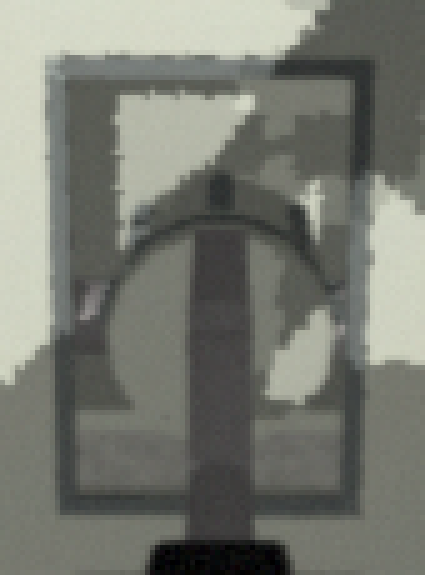

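Run:
```python
from h import *
w=cam('wrist')
for C in ([[67,78],[354,77],[345,494],[75,494]],[[48,58],[375,58],[358,515],[58,515]]):
    uv=np.array(C)/5+[209.5,129.5]
    q=onz(w,uv,140)[:,:2]; print(q.round(1),q.mean(0),np.linalg.norm(np.roll(q,-1,0)-q,axis=1))
    for i,j in ((2,1),(3,0)): d=q[j]-q[i]; print(np.degrees(np.arctan2(d[1],d[0])))
    for i,j in ((0,1),(3,2)): d=q[j]-q[i]; print(np.degrees(np.arctan2(d[1],d[0])))
```

```text
[[ 540.2 -160.7]
 [ 527.5 -104.1]
 [ 616.9  -83.9]
 [ 629.7 -141.7]] [ 578.55762502 -122.60229558] [58.02466096 91.65362477 59.23418821 91.43599456]
-167.23561997839195
-167.99319062245536
102.72367278080192
102.50626382746543
[[ 537.1 -165.2]
 [ 522.8 -100.9]
 [ 621.1  -79.9]
 [ 635.4 -144.4]] [ 579.11573969 -122.60032099] [ 65.88674081 100.54823832  66.11731835 100.52903207]
-167.91043028911233
-168.04193248297727
102.52460859122287
102.5062177886053
```

Port size comes out at 91.5 × 58.5 mm, as expected; centre (578.8,-122.6), yaw 12.4°. The canister is at port x -20, y +2. Small correction, then down.

```bash
python3 -m inch '[[[0,0,-0.002,0,0],[0,0,0,0.02,0],[0,0,0,0.02,0],[0,0,0,0,0],[0,0,0,0,0]]]'
python3 - <<'E'
from h import *
w=cam('wrist');Q=cloud(w)
z0=robot.get_state()['ee_pos'][2]-272
m=(abs(Q[...,2]-z0)<7)&(abs(Q[...,0]-560)<40)&(abs(Q[...,1]+124)<40)
p=Q[m];print(len(p),z0,cv2.minEnclosingCircle(p[:,:2].astype(np.float32)))
save(w,'pics/w4.png',crop=(190,120,320,300),s=3.3)
E
```

```text
clock: 6.75
ee_pos: [560.6, -126.9, 463.2]
tool_rot: [-3.141, 0.001, -2.922]
ft_force: [0.2, 0.2, -1.1]
width: 14.0
grasp_force: 39.9
1152 191.28064876166644 ((559.5914916992188, -127.42723083496094), 18.186525344848633)
```

View pics/w4.png

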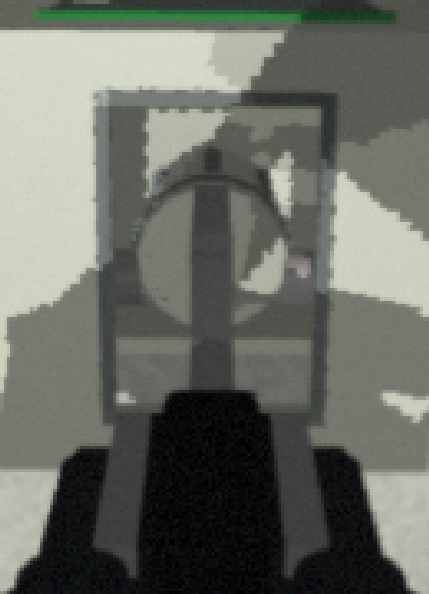

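Canister is centred across the port (circle at (213,250) between edges 110 and 320). Descending.

```bash
python3 -m inch '[[[0,0,0,0.01,0],[0,0,0,0.015,0],[0,0,0,0.015,0],[0,0,0,0.015,0],[0,0,0,0.015,0],[0,0,0,0.015,0],[0,0,0,0.01,0],[0,0,0,0.005,0],[0,0,0,0,0],[0,0,0,0,0]]]'
python3 -c "
from h import *
s=robot.get_state();print(s['ee_pos'],s['ft_force'],s['tool_rot'])"
```

```text
clock: 8.05
ee_pos: [560.6, -126.8, 362.7]
tool_rot: [-3.141, 0.001, -2.921]
ft_force: [0.3, 0.6, -1.0]
width: 13.6
grasp_force: 40.0
[ 560.57618753 -126.78054799  362.72474864] [ 0.34320687  0.56559627 -1.02415374] [-3.14095973e+00  8.17988372e-04 -2.92129751e+00]
```

```bash
python3 -m inch '[[[0,-0.004,0,0,0],[0,-0.004,0,0,0],[0,-0.004,0,0,0],[0,0,0,0,0]]]'
python3 -m inch '[[[0,-0.004,0,0,0],[0,-0.004,0,0,0],[0,-0.004,0,0,0],[0,-0.004,0,0,0],[0,-0.004,0,0,0],[0,-0.003,0,0,0],[0,0,0,0,0],[0,0,0,0,0]]]'
python3 - <<'E'
from h import *
w=cam('wrist');b=cam('top');a=cam('scene')
T=[cv2.resize(w['image'][120:270,170:340],(340,300),interpolation=cv2.INTER_CUBIC),cv2.resize(a['image'][95:195,130:240],(440,300)*1,interpolation=cv2.INTER_CUBIC)]
cv2.imwrite('pics/c5.png',np.hstack(T)[:,:,::-1])
E
```

```text
clock: 8.55
ee_pos: [572.5, -124.0, 362.1]
tool_rot: [3.142, 0.0, -2.921]
ft_force: [0.0, 0.1, -1.3]
width: 13.8
grasp_force: 40.0
clock: 9.55
ee_pos: [594.6, -119.1, 362.2]
tool_rot: [3.142, -0.0, -2.921]
ft_force: [0.1, -1.1, -1.5]
width: 13.4
grasp_force: 40.0
```

View pics/c5.png

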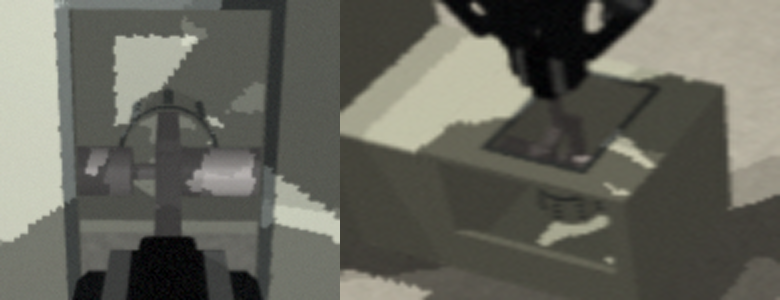

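Left: stem at u≈168, groove visible just left of it (133–167): about 7 mm to -y. Bar is between lip and canister. Shift and lower towards contact.

```bash
python3 -m inch '[[[0,0,-0.004,0,0],[0,0,-0.003,0,0],[0,0,0,0.006,0],[0,0,0,0.006,0],[0,0,0,0.006,0],[0,0,0,0.003,0],[0,0,0,0,0],[0,0,0,0,0]]]'
python3 -m inch '[[[0,0,0,0.001,0],[0,0,0,0.001,0],[0,0,0,0,0],[0,0,0,0,0]]]'
python3 -m inch '[[[0,0,0,0.0005,0],[0,0,0,0.0005,0],[0,0,0,0,0]]]'
python3 -m inch '[[[0,0,0,0.0005,0],[0,0,0,0,0],[0,0,0,0,0]]]'
```

```text
clock: 10.7
ee_pos: [596.2, -125.9, 341.4]
tool_rot: [-3.141, 0.0, -2.921]
ft_force: [-0.3, 1.0, -2.1]
width: 13.5
grasp_force: 40.0
clock: 11.2
ee_pos: [596.2, -126.0, 339.2]
tool_rot: [-3.142, -0.0, -2.921]
ft_force: [0.3, -0.1, -1.6]
width: 13.6
grasp_force: 40.0
clock: 11.58
ee_pos: [596.2, -125.9, 338.2]
tool_rot: [3.142, -0.0, -2.921]
ft_force: [0.1, 0.1, -0.9]
width: 13.8
grasp_force: 40.0
clock: 11.95
ee_pos: [596.2, -126.0, 337.7]
tool_rot: [-3.142, -0.0, -2.921]
ft_force: [-0.0, 0.5, -2.2]
width: 13.3
grasp_force: 40.0
```

```bash
for i in 1; do python3 -m inch '[[[0,0,0,0.0005,0],[0,0,0,0,0],[0,0,0,0,0]]]'; done
python3 -m inch '[[[0,0,0,0.0005,0],[0,0,0,0,0],[0,0,0,0,0]]]'
python3 -m inch '[[[0,0,0,0.0005,0],[0,0,0,0,0],[0,0,0,0,0]]]'
```

```text
clock: 12.32
ee_pos: [596.2, -126.0, 337.2]
tool_rot: [-3.142, 0.0, -2.921]
ft_force: [0.2, -0.3, -1.2]
width: 13.9
grasp_force: 40.0
clock: 12.7
ee_pos: [596.2, -126.0, 336.7]
tool_rot: [-3.142, 0.0, -2.921]
ft_force: [-0.5, 0.7, -0.9]
width: 13.4
grasp_force: 40.0
clock: 13.08
ee_pos: [596.2, -126.0, 336.2]
tool_rot: [-3.142, 0.0, -2.921]
ft_force: [0.6, 0.8, -0.0]
width: 13.4
grasp_force: 40.0
```

```bash
python3 -m inch '[[[0,0,0,0.0005,0],[0,0,0,0,0],[0,0,0,0,0]]]'
```

```text
clock: 13.45
ee_pos: [596.2, -126.0, 335.7]
tool_rot: [-3.142, -0.0, -2.921]
ft_force: [-0.1, -0.8, -1.5]
width: 13.7
grasp_force: 40.0
```

```bash
python3 -c "
from h import *
import numpy as np
F=[]
for i in range(4):
    robot.camera('top'); F.append(robot.get_state()['ft_force'])
print(np.mean(F,0))"
```

```text
[ 0.188892    0.13075973 -1.32834875]
```

```bash
python3 -m inch '[[[0,0,0,0.0005,0],[0,0,0,0,0],[0,0,0,0,0]]]'
python3 -m inch '[[[0,0,0,0.0005,0],[0,0,0,0,0],[0,0,0,0,0]]]'
```

```text
clock: 14.02
ee_pos: [596.2, -126.0, 335.2]
tool_rot: [3.142, -0.0, -2.921]
ft_force: [-0.2, 0.9, -1.9]
width: 13.6
grasp_force: 40.0
clock: 14.4
ee_pos: [596.2, -126.0, 334.7]
tool_rot: [-3.142, 0.0, -2.921]
ft_force: [-0.1, 0.3, -1.2]
width: 13.7
grasp_force: 40.0
```

```bash
python3 -m inch '[[[0,0,0,0.0005,0],[0,0,0,0,0],[0,0,0,0,0]]]'
```

```text
clock: 14.78
ee_pos: [596.2, -126.0, 334.2]
tool_rot: [3.142, -0.0, -2.921]
ft_force: [0.2, -0.5, -1.5]
width: 13.4
grasp_force: 40.0
```

```bash
python3 -m inch '[[[0,0,0,0.0005,0],[0,0,0,0,0],[0,0,0,0,0]]]'
```

```text
clock: 15.15
ee_pos: [596.2, -126.0, 333.7]
tool_rot: [-3.142, -0.0, -2.921]
ft_force: [-0.1, -0.5, -0.8]
width: 13.5
grasp_force: 40.0
```

```bash
python3 -m inch '[[[0,0,0,0.0005,0],[0,0,0,0.0005,0],[0,0,0,0,0]]]'
python3 -m inch '[[[0,0,0,0.0005,0],[0,0,0,0,0],[0,0,0,0,0]]]'
```

```text
clock: 15.52
ee_pos: [596.2, -126.0, 332.6]
tool_rot: [3.142, -0.0, -2.921]
ft_force: [0.0, -0.7, -1.0]
width: 13.6
grasp_force: 40.0
clock: 15.9
ee_pos: [596.2, -126.0, 332.2]
tool_rot: [3.142, -0.0, -2.921]
ft_force: [0.2, 0.4, -1.1]
width: 14.1
grasp_force: 40.0
```

```bash
python3 -m inch '[[[0,0,0,0.0005,0],[0,0,0,0,0],[0,0,0,0,0]]]'
```

```text
clock: 16.27
ee_pos: [596.2, -126.0, 331.7]
tool_rot: [3.142, -0.0, -2.921]
ft_force: [-0.0, -0.2, -1.3]
width: 13.8
grasp_force: 40.0
```

```bash
python3 -m inch '[[[0,0,0,0.0005,0],[0,0,0,0,0],[0,0,0,0,0]]]'
```

```text
clock: 16.65
ee_pos: [596.2, -126.0, 331.2]
tool_rot: [3.142, 0.0, -2.921]
ft_force: [0.9, 0.5, -0.8]
width: 13.4
grasp_force: 40.0
```

```bash
python3 -m inch '[[[0,0,0,0.0005,0],[0,0,0,0,0],[0,0,0,0,0]]]'
```

```text
clock: 17.02
ee_pos: [596.2, -126.0, 330.7]
tool_rot: [-3.142, 0.0, -2.921]
ft_force: [0.6, -0.0, -2.4]
width: 12.9
grasp_force: 40.0
```

```bash
python3 -m inch '[[[0,0,0,0.0005,0],[0,0,0,0,0],[0,0,0,0,0]]]'
```

```text
clock: 17.4
ee_pos: [596.2, -126.0, 330.3]
tool_rot: [-3.142, 0.0, -2.921]
ft_force: [-0.5, -0.5, -1.7]
width: 13.9
grasp_force: 40.0
```

```bash
python3 -m inch '[[[0,0,0,0.0005,0],[0,0,0,0,0],[0,0,0,0,0]]]'
```

```text
clock: 17.77
ee_pos: [596.2, -126.0, 329.9]
tool_rot: [-3.141, 0.0, -2.921]
ft_force: [0.4, 1.3, 0.3]
width: 13.6
grasp_force: 40.2
```

```bash
python3 -m inch '[[[0,0,0,0.0005,0],[0,0,0,0,0],[0,0,0,0,0]]]'
```

```text
clock: 18.15
ee_pos: [596.2, -126.0, 329.6]
tool_rot: [-3.141, 0.001, -2.921]
ft_force: [-0.8, 0.2, 6.5]
width: 13.5
grasp_force: 40.9
```

Contact exactly at the home height (crook in the groove). Ease the load, then release.

```bash
python3 -m inch '[[[0,0,0,-0.0004,0],[0,0,0,0,0],[0,0,0,0,0]]]'
python3 -m inch '[[[0.2,0,0,0,0],[0.25,0,0,0,0],[0.35,0,0,0,0],[0.45,0,0,0,0],[0.5,0,0,0,0],[0.5,0,0,0,0],[0.5,0,0,0,0]]]'
python3 -m inch '[[[0.5,0,0,-0.01,0],[0.5,0,0,-0.02,0],[0.5,0,0,-0.03,0],[0.5,0,0,-0.04,0],[0.5,0,0,-0.03,0],[0.5,0,0,0,0],[0.5,0,0,0,0],[0.5,0,0,0,0]]]'
python3 - <<'E'
from h import *
w=cam('wrist');a=cam('scene')
for n,c in (('w',w),('s',a)):
    Q=cloud(c); dk=(c['image'].max(2)<75)&(Q[...,2]>150)&(Q[...,2]<215)&(abs(Q[...,0]-595)<35)&(abs(Q[...,1]+126)<35)
    p=Q[dk]; t=p[p[:,2]>np.percentile(p[:,2],97)-6]; print(n,len(p),np.percentile(p[:,2],97),t.mean(0),cv2.minAreaRect(t[:,:2].astype(np.float32)))
T=[cv2.resize(w['image'][120:300,170:340],(340,360)),cv2.resize(a['image'][80:195,120:240],(376,360),interpolation=cv2.INTER_CUBIC)]
cv2.imwrite('pics/c6.png',np.hstack(T)[:,:,::-1])
E
```

```text
clock: 18.52
ee_pos: [596.2, -126.0, 329.7]
tool_rot: [-3.141, 0.0, -2.921]
ft_force: [-1.7, 0.2, 2.9]
width: 13.3
grasp_force: 40.6
clock: 19.4
ee_pos: [596.2, -126.0, 329.6]
tool_rot: [-3.142, 0.0, -2.921]
ft_force: [-0.4, 0.6, 0.4]
width: 42.9
grasp_force: 0.0
clock: 20.4
ee_pos: [596.3, -126.0, 458.5]
tool_rot: [3.14, -0.002, -2.921]
ft_force: [0.2, -0.6, -0.4]
width: 42.7
grasp_force: 0.0
w 791 197.7540162638572 [ 595.46044557 -126.73054836  196.26677885] ((596.5421752929688, -126.37836456298828), (24.407392501831055, 13.674400329589844), 12.325780868530273)
s 180 197.83497609380905 [ 599.47844682 -123.26335465  195.41210304] ((597.9898681640625, -123.79698944091797), (21.935949325561523, 12.271746635437012), 11.414548873901367)
```

View pics/c6.png

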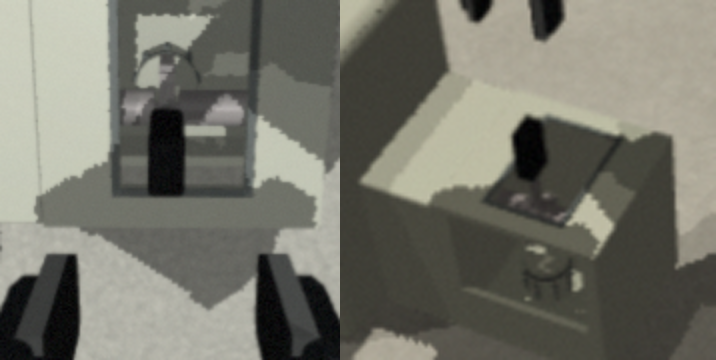

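The canister hangs upright in the groove (grip top z ≈196, centre ≈68 mm above the axis), and the gripper is clear. Wait a second and hand in.

```bash
python3 -m inch '[[[0.5,0,0,0,0],[0.5,0,0,0,0],[0.5,0,0,0,0],[0.5,0,0,0,0],[0.5,0,0,0,0],[0.5,0,0,0,0],[0.5,0,0,0,0],[0.5,0,0,0,0],[0.5,0,0,0,0],[0.5,0,0,0,0],[0.5,0,0,0,0],[0.5,0,0,0,0]]]'
python3 - <<'E'
from h import *
for i in range(3):
    w=cam('wrist');Q=cloud(w); dk=(w['image'].max(2)<75)&(Q[...,2]>192)&(Q[...,2]<205)&(abs(Q[...,0]-595)<35)&(abs(Q[...,1]+126)<35); print(Q[dk].mean(0))
print(robot.close_job())
E
```

```text
clock: 22.0
ee_pos: [596.2, -126.0, 459.7]
tool_rot: [-3.142, 0.0, -2.921]
ft_force: [-0.6, 0.0, 0.8]
width: 42.5
grasp_force: 0.0
[ 595.58170023 -126.67220045  196.27687837]
[ 595.42252004 -126.65805016  196.31494867]
[ 595.49105115 -126.67804825  196.30380316]
the job is handed in; nothing more can be done
None
```

The canister hangs upright and still with its crook in the bar's groove, gripper clear, and the job was handed in at about 22 s; no verdict came back, no rim contact was noticed, and I found the groove by camera rather than sliding for it (highest wrist force read while seating it: about 7 N).

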